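# Check off the measured samples on their key stands

### The arm

A 7-joint arm with a two-finger parallel gripper is mounted at the origin on a cart in front of the work surface, level with it; the furniture and walls round the work are solid. World frame = base frame: x ahead of the robot, y to its left, z up, the work surface at z = 0. Lengths are in m, angles in rad, forces in N, time in s.
With the tool pointing down it reaches from about 0.35 to 0.9 m from the base axis. Payload 8.1 kg.
Tool frame: the origin (TCP) lies midway between the tips of the shut fingers; the grasp point (between the pads) lies 19 mm behind it; z points along the fingers, y is the direction in which the jaws open and shut (so a half turn about z gives the same grasp; the last joint's range is limited). The gripper opens to 92 mm and grips with 3 to 60 N. Pads are 19 mm wide; open, the fingers measure 130 mm over their backs; the gripper's body (75 mm by 190 mm) begins 47 mm behind the grasp point.
Start: joints at [1.151, 0.434, 0.025, 1.573, -0.012, 1.134, -0.075], TCP at [0.195, -0.594, 0.227] pointing down, gripper open.
Joint ranges: [-2.62, 2.62], [-0.44, 2.09], [-1.27, 1.32], [0.08, 2.57], [-1.32, 4.46], [0.12, 2], [-2.74, 2.74]. Speed limits (rad/s): [2.22, 2.22, 3.01, 3.01, 3.14, 3.14, 3.14].

### API

Orientations are given as a rotation vector (axis times angle).
In Python, from cell import monitor, get_image, get_calibration, workorder, look_for, masks_of gives the robot as it stands.
- The arm moves only by the shell command python3 -m crank 'ROWS' [FORCE]. ROWS is JSON, a list of rows, each a list of 3 entries, a list of its own where there are three numbers: the shift along the tool's x, y, z in cm, then the turn about the tool's z in degrees, then the closure in counts, from 0 (fully open) to 255 (shut). A call has 1 to 5 rows; each row shifts and turns the commanded pose from where the row before left it, along the tool's axes as they then stand; what a row does not reach is not made up. A row lasts 1/10 s, in which the tool goes at most 50 mm and 8.59 degrees, less where a joint would pass 70% of its speed; a pose out of reach is approached as far as the arm can. A call with a gripper value outside its range is refused whole. The fingers move at their own pace and stop on an object; FORCE is the grip in N (left out, the last holds). Time passes only in rows, so rows that do not move let the fingers close. It gives the time, the measured TCP pose, the force and the opening at its end, in the units of the state.
- monitor.observe(): the state, without advancing time (a new reading comes with each control period).
- get_image(name): name is "side" or "top" or "wrist"; returns (picture, depth): 420x560x3 uint8, red, green, blue; 420x560 float32, m along the optical axis (not along the pixel's ray), 0 where there is no reading.
- get_calibration(name): a dict with "fx", "fy", "cx", "cy" (pixels), "D" ([k1, k2, p1, p2, k3] as OpenCV has them; the pictures are not rectified), "R" (3x3) and "t" (3): a world point X has camera coordinates R X + t. Camera axes: x right, y down, z forward; pixel columns grow to the right and rows downward; lengths in m; the calibration is good to about 2 mm. A picture is of the moment at which its call begins: read the wrist's pose just before it. get_calibration takes no time and is no camera call; for the wrist camera it gives the pose at the moment of the call.
- workorder.sign_off(): hands the job in, once; it reports no verdict.
Trained networks look in the newest picture that a camera, given by its name, has taken for a name from the list of things; names that differ only in an ending like _2 or _b are one class to them, and where a whole thing is asked for, a point or a joint stands for the part that bears it (a point fixed in the world has none). Each returns a list of dicts, best first, with "score" (0 to 1); they miss things now and then, are a little off and sometimes report something else, mostly with a low value. They report only what shows in the picture. A call takes as long as a camera call. They do not tell look-alikes from the thing itself.
- look_for(label, camera): "location" ([x, y, z] in m, in world coordinates, good to about 4 mm: the middle of the surface that is visible of it).
- masks_of(label, camera): "region" (420x560 bool, what is visible of it).
The state is a dict: "clock": time; "joints": joint angles; "dq": joint speeds; "joint_efforts": joint torques, N m; "position": TCP position; "ee_rot": TCP orientation; "force": force on the tool from outside, world axes, zero at the start; "ft_torque": the same for the moment, N m; "width": opening from 0.0 (shut) to 1.0 (fully open).
Only numpy, scipy, OpenCV 4.12 (cv2) and the standard library are available. Lean on these libraries where they do the work, as an engineer would, in place of code of your own. Each camera call takes 0.05 s, during which the arm holds its last target.

### The job

The photometer run is finished, so check off its samples in the order they were measured: with the fingertips, lightly press down the round key on the screw-cap bottle's stand, then the key on the wide lidded cup's stand, then the key on the slim vial's stand, each until it is well down and stays there. Leave the key of the empty stand up. Do not lift or shift the stands or their vessels.

Things in the scene. Friction and masses are not known exactly. Their poses are not given: they have to be found in the camera images.
- stand_dropper: the stand that carries the screw-cap bottle: a metal plate 150 x 76 mm, 8 mm thick, 0.6 kg, standing loose on the worktop. Origin: centre of its underside; x runs from the key end to the vessel end, z up. 42 mm from the origin along -x sits the key in a grey housing 52 x 52 mm whose top is 26 mm above the worktop; 30 mm along +x is the round pad for a vessel, 8 mm above the worktop. All four stands are alike.
- key_dropper_top (a point): centre of the flat top of the round white key (25 mm across) on the stand that carries the screw-cap bottle; 42 mm above the worktop while the key is up; the point goes down with the key
- key_dropper (a joint): how far the key on the stand that carries the screw-cap bottle is pushed down, in m: 0 up, 0.012 against its stop (its top is then still 4 mm proud of the housing). It slides straight down against about 3 N of friction, has no spring and stays where it is left; it counts as down beyond 0.006.
- stand_cup: the stand that carries the wide lidded cup: a metal plate 150 x 76 mm, 8 mm thick, 0.6 kg, standing loose on the worktop. Origin: centre of its underside; x runs from the key end to the vessel end, z up. 42 mm from the origin along -x sits the key in a grey housing 52 x 52 mm whose top is 26 mm above the worktop; 30 mm along +x is the round pad for a vessel, 8 mm above the worktop. All four stands are alike.
- key_cup_top (a point): centre of the flat top of the round white key (25 mm across) on the stand that carries the wide lidded cup; 42 mm above the worktop while the key is up; the point goes down with the key
- key_cup (a joint): how far the key on the stand that carries the wide lidded cup is pushed down, in m: 0 up, 0.012 against its stop (its top is then still 4 mm proud of the housing). It slides straight down against about 3 N of friction, has no spring and stays where it is left; it counts as down beyond 0.006.
- stand_vial: the stand that carries the slim vial: a metal plate 150 x 76 mm, 8 mm thick, 0.6 kg, standing loose on the worktop. Origin: centre of its underside; x runs from the key end to the vessel end, z up. 42 mm from the origin along -x sits the key in a grey housing 52 x 52 mm whose top is 26 mm above the worktop; 30 mm along +x is the round pad for a vessel, 8 mm above the worktop. All four stands are alike.
- key_vial_top (a point): centre of the flat top of the round white key (25 mm across) on the stand that carries the slim vial; 42 mm above the worktop while the key is up; the point goes down with the key
- key_vial (a joint): how far the key on the stand that carries the slim vial is pushed down, in m: 0 up, 0.012 against its stop (its top is then still 4 mm proud of the housing). It slides straight down against about 3 N of friction, has no spring and stays where it is left; it counts as down beyond 0.006.
- stand_spare: the stand that carries nothing: a metal plate 150 x 76 mm, 8 mm thick, 0.6 kg, standing loose on the worktop. Origin: centre of its underside; x runs from the key end to the vessel end, z up. 42 mm from the origin along -x sits the key in a grey housing 52 x 52 mm whose top is 26 mm above the worktop; 30 mm along +x is the round pad for a vessel, 8 mm above the worktop. All four stands are alike.
- key_spare_top (a point): centre of the flat top of the round white key (25 mm across) on the stand that carries nothing; 42 mm above the worktop while the key is up; the point goes down with the key
- key_spare (a joint): how far the key on the stand that carries nothing is pushed down, in m: 0 up, 0.012 against its stop (its top is then still 4 mm proud of the housing). It slides straight down against about 3 N of friction, has no spring and stays where it is left; it counts as down beyond 0.006.
- dropper_bottle: screw-cap bottle, the tallest vessel: 48 mm across, 92 mm high, narrower screw cap; stands loose on the pad of its stand. Origin: centre of its underside, z up.
- lidded_cup: sample cup with a broad flat lid, the widest vessel: 62 mm across, 69 mm high; stands loose on the pad of its stand. Origin: centre of its underside, z up.
- slim_vial: slim glass vial with a cap, the narrowest vessel: 27 mm across, 66 mm high; stands loose on the pad of its stand. Origin: centre of its underside, z up.
Mind the look-alikes: they are no part of the job. Leave any brown look-alike of the dropper_bottle alone. Leave any blue look-alike of the slim_vial alone.

How it is judged:
By the outcome, as a careful person would: the job done as asked, in the order asked, and still so for the second after the job is handed in, with the robot touching nothing.
It also fails if it takes over 42 s, if anything falls off the work surface, if the arm or the gripper's body presses on something with over 40 N, if the wrist force passes 120 N, or if a joint passes its speed limit or range.

## Working session

There is one attempt and no reset: what is moved stays moved. The work goes in short steps, Python scripts to look and compute and a shell command to move; the robot and the scene stay as the last step left them, time stands still between calls to the robot, and variables do not carry over. Pictures are saved under pics/ and viewed, and the job is handed in when it is done.

```bash
mkdir -p pics; ls
python3 - <<'E'
from cell import *
import cv2
s=monitor.observe();print({k:s[k] for k in('clock','position','ee_rot','force','width')})
for n in("top","side"):
    p,d=get_image(n);cv2.imwrite(f"pics/{n}0.png",p[...,::-1])
    c=get_calibration(n);print(n,c['t'],c['fx'])
E
```

```text
pics
{'clock': 0.0, 'position': array([ 0.19448952, -0.59346816,  0.22597434]), 'ee_rot': array([-3.10085498e+00, -4.95187634e-01,  5.66395743e-04]), 'force': array([-0.08315844,  0.06342917,  0.20969621]), 'width': 0.9977716751761064}
top [0.03217371 0.42556506 1.07833745] 394.9854003835085
side [-0.37781236  0.14007831  1.03687542] 387.3639866203721
```

View pics/top0.png

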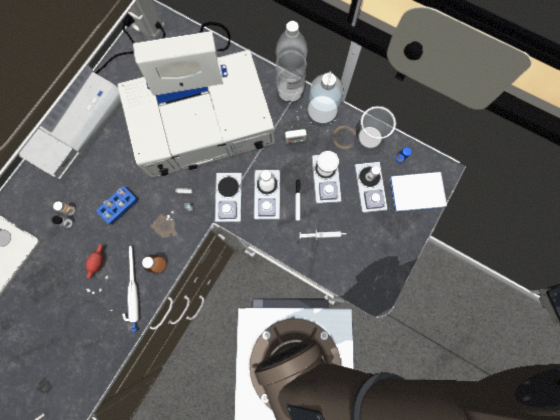

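View pics/side0.png

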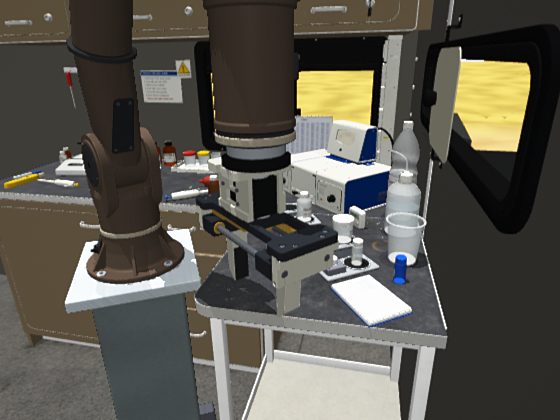

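```bash
cat > h.py <<'E'
from cell import *
import cv2, numpy as np
from scipy.spatial.transform import Rotation as Rn
def world(c,uv,d):
    K=np.array([[c['fx'],0,c['cx']],[0,c['fy'],c['cy']],[0,0,1]])
    n=cv2.undistortPoints(np.array(uv,float).reshape(-1,1,2),K,np.array(c['D']))[:,0]
    d=np.atleast_1d(d)
    P=np.c_[n*d[:,None],d]
    return (P-np.array(c['t']))@np.array(c['R'])
def proj(c,X):
    K=np.array([[c['fx'],0,c['cx']],[0,c['fy'],c['cy']],[0,0,1]])
    return cv2.projectPoints(np.array(X,float).reshape(-1,1,3),cv2.Rodrigues(np.array(c['R']))[0],np.array(c['t']),K,np.array(c['D']))[0][:,0]
E
python3 - <<'E'
from h import *
p,d=get_image("top");c=get_calibration("top")
cv2.imwrite("pics/top1.png",cv2.resize(p[140:230,200:400,::-1],None,fx=4,fy=4,interpolation=cv2.INTER_CUBIC))
np.savez("top.npz",p=p,d=d)
for l in("key_dropper_top","dropper_bottle","lidded_cup","slim_vial","stand_spare"):
    for r in look_for(l,"top")[:6]:
        print(l,round(r['score'],2),np.round(r['location'],3),np.round(proj(c,r['location'])[0]))
for m in masks_of("key_dropper_top","top")[:6]:
    v,u=np.nonzero(m['region']);dd=d[v,u];W=world(c,np.c_[u,v],dd)
    print(round(m['score'],2),len(u),u.mean().round(1),v.mean().round(1),W.mean(0).round(4),np.median(W,0).round(4))
E
```

```text
dropper_bottle 0.75 [0.495 0.083 0.077] [266. 181.]
dropper_bottle 0.64 [0.262 0.382 0.068] [154. 264.]
dropper_bottle 0.41 [0.434 0.083 0.04 ] [266. 205.]
dropper_bottle 0.18 [0.426 0.196 0.046] [227. 207.]
lidded_cup 0.79 [ 0.549 -0.09   0.079] [328. 163.]
slim_vial 0.54 [ 0.528 -0.218  0.064] [372. 172.]
stand_spare 0.57 [0.463 0.194 0.005] [230. 198.]
0.46 29 266.0 205.4 [0.4327 0.0843 0.0414] [0.4333 0.0843 0.0412]
```

View pics/top1.png

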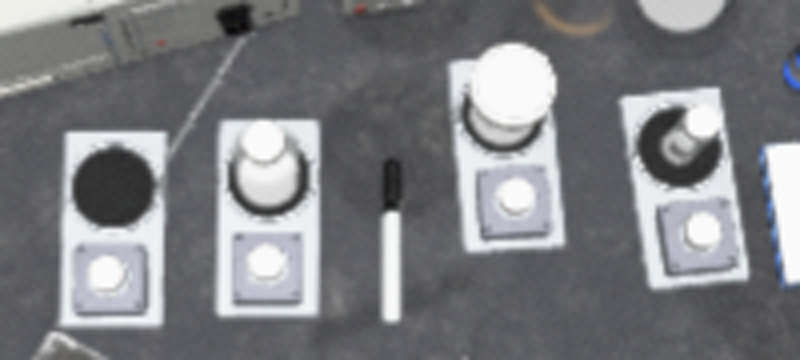

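The enlarged top view shows four stands, left to right: 
- The empty stand, with its key at about (227,208). Its key stays up.
- The white screw-cap bottle, key at about (266,205). The brown look-alike at (154,264) stands off any stand.
- The wide lidded cup, key at about (329,189).
- The slim vial, key at about (375,198). The blue look-alike at (403,155) also stands off any stand.

The vessels on the stands fit their descriptions. Next I'll measure the keys.

Run:
```python
from h import *
c=get_calibration("top");z=np.load("top.npz");p=z['p'];d=z['d']
vv,uu=np.mgrid[0:420,0:560]
for n,(u,v) in dict(spare=(227,208),drop=(266.5,205.5),cup=(329,189),vial=(375.5,198)).items():
    near=np.hypot(uu-u,vv-v)<8
    W=world(c,np.c_[uu[near],vv[near]],d[near]);pp=p[near].astype(int)
    k=(pp.min(1)>205)
    kk=(W[:,2]>.036)&(W[:,2]<.048)
    print(n,k.sum(),W[k].mean(0).round(4),'uv',uu[near][k].mean(),vv[near][k].mean(),'| depth',kk.sum(),W[kk].mean(0).round(4))
    # uv centre intersected with z=.042
    a,b=world(c,[[uu[near][k].mean(),vv[near][k].mean()]]*2,[.9,1.1]);t=(.042-a[2])/(b[2]-a[2]);print('  plane',(a+t*(b-a)).round(4))
s=monitor.observe();R=Rn.from_rotvec(s['ee_rot']).as_matrix();print(R.round(3),s['position'])
```

```text
spare 80 [0.4238 0.1984 0.0369] uv 226.2125 208.4875 | depth 57 [0.4249 0.1971 0.0414]
  plane [0.4227 0.1977 0.042 ]
drop 87 [0.4331 0.0837 0.0363] uv 266.3103448275862 205.632183908046 | depth 59 [0.4341 0.083  0.0411]
  plane [0.4319 0.0834 0.042 ]
cup 79 [ 0.484  -0.0957  0.0365] uv 328.4177215189873 188.8987341772152 | depth 56 [ 0.4845 -0.0964  0.0407]
  plane [ 0.4825 -0.095   0.042 ]
vial 64 [ 0.4599 -0.2302  0.039 ] uv 375.46875 197.0625 | depth 59 [ 0.4596 -0.2298  0.0407]
  plane [ 0.4592 -0.2295  0.042 ]
[[ 0.95   0.311 -0.   ]
 [ 0.311 -0.95   0.   ]
 [-0.    -0.    -1.   ]] [ 0.19468424 -0.59386202  0.22665642]
```

```bash
python3 -m crank '[[[0,0,0],8,255],[[0,0,0],8,255],[[3,0,0],2.1,255],[[4,-3,0],0,255],[[4,-3,0],0,255]]' 10; python3 -c "
from h import *
s=monitor.observe();print(s['position'],Rn.from_rotvec(s['ee_rot']).as_matrix().round(3),s['width'],s['joints'].round(2))"
```

```text
clock: 0.95
position: [0.3052, -0.5325, 0.2266]
ee_rot: [3.141, -0.002, -0.0]
force: [0.6, -0.6, -0.1]
width: 0.613
[ 0.30523516 -0.5324884   0.22660792] [[ 1.    -0.001 -0.   ]
 [-0.001 -1.    -0.   ]
 [-0.     0.    -1.   ]] 0.6128768089167207 [ 0.92  0.42  0.07  1.61 -0.03  1.12 -0.58]
```

```bash
python3 -m crank '[[[1.5,-4,0],0,255],[[1.5,-4,0],0,255],[[1.5,-4,0],0,255],[[1.5,-4,0],0,255],[[1.5,-4,0],0,255]]'; python3 -m crank '[[[1,-4,0],0,255],[[1,-4,0],0,255],[[1,-4,0],0,255],[[1,-4,0],0,255],[[1,-4,0],0,255]]';  python3 -m crank '[[[0,-4,0],0,255],[[0,-4,0],0,255],[[0,-4,0],0,255],[[0,-4,0],0,255],[[0,-4,0],0,255]]'
```

```text
clock: 1.45
position: [0.3799, -0.331, 0.2269]
ee_rot: [3.141, 0.001, 0.001]
force: [0.4, -0.4, 0.4]
width: 0.18
clock: 1.95
position: [0.4295, -0.1311, 0.227]
ee_rot: [3.141, 0.001, 0.001]
force: [0.8, 0.8, 1.2]
width: 0.005
clock: 2.45
position: [0.429, 0.0689, 0.227]
ee_rot: [3.142, 0.001, 0.001]
force: [0.4, -0.2, -0.2]
width: 0.002
```

```bash
python3 -m crank '[[[0.5,-1.4,3],0,255],[[0,0,4],0,255],[[0,0,4],0,255],[[0,0,4],0,255],[[0,0,0.7],0,255]]'; python3 -m crank '[[[0,0,0],0,255],[[0,0,0],0,255]]'
python3 - <<'E'
from h import *
a=monitor.observe();print(a['position'])
for n in("top","side","wrist"):
    p,d=get_image(n);c=get_calibration(n);np.savez(n+"2.npz",p=p,d=d,**{k:np.array(v) for k,v in c.items()})
    print(n,proj(c,[[.434,.083,.042],a['position']]))
    if n!="top":cv2.imwrite(f"pics/{n}2.png",p[...,::-1])
E
```

```text
clock: 2.95
position: [0.4316, 0.0807, 0.0666]
ee_rot: [3.14, 0.002, -0.009]
force: [0.6, -0.0, 0.9]
width: 0.004
clock: 3.15
position: [0.4352, 0.0817, 0.0712]
ee_rot: [-3.141, -0.001, -0.003]
force: [-0.2, 0.5, 0.6]
width: 0.006
[0.43521428 0.08169908 0.07119739]
top [[266.46672187 204.90400133]
 [266.50733446 202.17558222]]
side [[282.1372751  212.07234031]
 [282.5083273  203.45341783]]
wrist [[284.27709717 244.0695328 ]
 [286.1096588  262.82848948]]
```

View pics/wrist2.png

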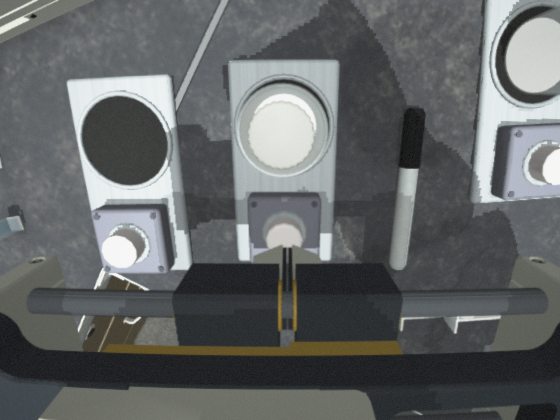

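View pics/side2.png

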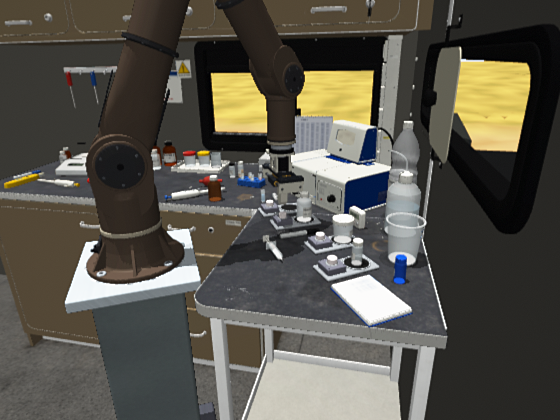

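Wrist view: the bottle's key is at about (284,238), right in front of the shut fingertips at (287,260), and the bottle is clear at (282,125). I'll press gently.

```bash
python3 -m crank '[[[0,0,1],0,255],[[0,0,1],0,255],[[0,0,0.4],0,255],[[0,0,0.3],0,255],[[0,0,0.3],0,255]]';python3 -m crank '[[[0,0,0.3],0,255],[[0,0,0.3],0,255],[[0,0,0],0,255]]'
```

```text
clock: 3.8
position: [0.4336, 0.0813, 0.0393]
ee_rot: [3.141, 0.001, -0.002]
force: [-1.0, -0.4, 2.9]
width: 0.003
clock: 4.1
position: [0.4341, 0.0814, 0.0334]
ee_rot: [-3.142, -0.001, 0.0]
force: [0.6, 0.6, 0.7]
width: 0.008
```

```bash
python3 -m crank '[[[0,0,0.1],0,255],[[0,0,0.1],0,255],[[0,0,0],0,255]]';python3 -m crank '[[[0,0,-1],0,255],[[0,0,-3],0,255],[[0,0,-4],0,255],[[0,0,-4],0,255],[[1,4,0],0,255]]'
python3 - <<'E'
from h import *
a=monitor.observe();print(a['position'])
p,d=get_image("wrist");c=get_calibration("wrist")
cv2.imwrite(f"pics/wrist3.png",p[...,::-1])
print(proj(c,[[.434,.083,.042],[.434,.083,.03]]))
for (x,y) in ((.434,.083),(.424,.197),(.484,-.096),(.46,-.23)):
    u,v=np.round(proj(c,[[x,y,.036]])[0]).astype(int)
    if not(15<u<545 and 15<v<405):print('out',u,v);continue
    vv,uu=np.mgrid[v-25:v+26,u-25:u+26];m=(vv<420)&(uu<560)&(uu>=0)&(vv>=0);vv,uu=vv[m],uu[m]
    W=world(c,np.c_[uu,vv],d[vv,uu]);k=(p[vv,uu].min(1)>120)&(np.hypot(W[:,0]-x,W[:,1]-y)<.016)&(W[:,2]>.028)&(W[:,2]<.05)
    print(u,v,k.sum(),np.median(W[k],0).round(4))
E
```

```text
clock: 4.4
position: [0.4345, 0.0815, 0.0318]
ee_rot: [-3.141, -0.001, -0.001]
force: [0.0, -0.5, -0.1]
width: 0.002
clock: 4.9
position: [0.4469, 0.0465, 0.1574]
ee_rot: [-3.138, -0.014, -0.015]
force: [1.7, -1.2, 0.7]
width: 0.006
[0.44686964 0.04650379 0.15744673]
[[236.13738901 219.95346125]
 [238.05671071 215.91629331]]
237 218 219 [0.4355 0.0752 0.0287]
122 228 274 [0.4273 0.1897 0.038 ]
429 166 375 [ 0.4858 -0.1037  0.0395]
out 557 192
```

View pics/wrist3.png

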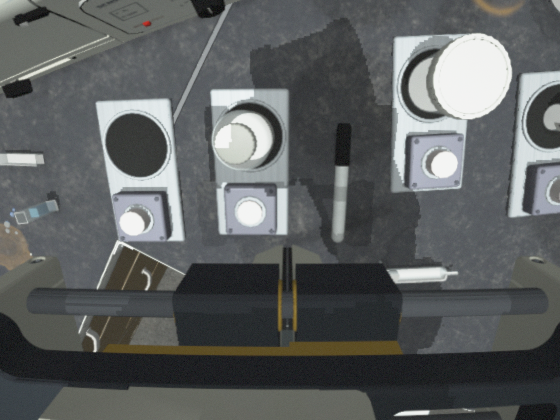

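The bottle's key at (250,212) now sits about 10 mm lower than the spare's at (135,220), so it is down, and its stand looks unmoved. Next is the cup key at (440,163).

```bash
python3 -m crank '[[[1,3.5,0],0,255],[[1,3.5,0],0,255],[[1,3.5,0],0,255],[[1,3.3,0],0,255],[[0,0,4],0,255]]'; python3 -m crank '[[[0,0,4],0,255],[[0,0,0.3],0,255],[[0,0,0],0,255],[[0,0,0],0,255]]'
python3 - <<'E'
from h import *
a=monitor.observe();print(a['position'])
c=get_calibration("wrist");p,d=get_image("wrist")
print(proj(c,[[.484,-.096,.042],a['position']]))
cv2.imwrite(f"pics/wrist4.png",p[...,::-1])
E
```

```text
clock: 5.45
position: [0.4887, -0.1025, 0.1153]
ee_rot: [3.138, -0.01, 0.015]
force: [1.8, 0.0, -2.0]
width: 0.002
clock: 5.85
position: [0.4853, -0.0964, 0.0704]
ee_rot: [3.141, 0.002, 0.003]
force: [-0.0, 0.8, -0.9]
width: 0.005
[ 0.48530284 -0.09641613  0.07043125]
[[285.69889974 244.48052537]
 [286.26266899 262.68894267]]
```

View pics/wrist4.png

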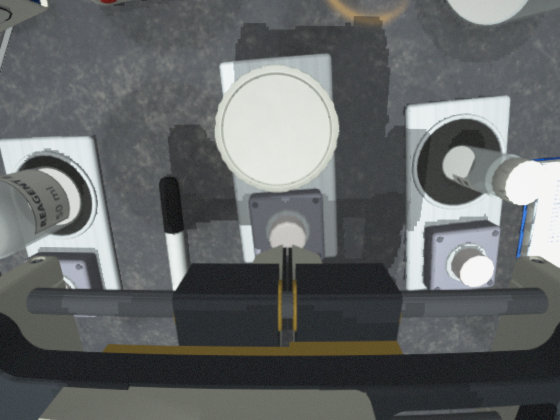

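The cup's key at (287,236) is centred on the fingertips, and the lid at (277,127) is clear of them. Pressing it now.

```bash
python3 -m crank '[[[0,0,1],0,255],[[0,0,1],0,255],[[0,0,0.4],0,255],[[0,0,0.3],0,255],[[0,0,0.3],0,255]]';python3 -m crank '[[[0,0,0.3],0,255],[[0,0,0.3],0,255],[[0,0,0.2],0,255],[[0,0,0],0,255]]'
```

```text
clock: 6.4
position: [0.4837, -0.0965, 0.0384]
ee_rot: [-3.142, -0.001, 0.002]
force: [-2.6, -0.4, 2.7]
width: 0.003
clock: 6.8
position: [0.4843, -0.0966, 0.0305]
ee_rot: [3.142, 0.001, 0.0]
force: [0.6, -1.0, -0.0]
width: 0.004
```

```bash
python3 -m crank '[[[0,0,-1],0,255],[[0,0,-3],0,255],[[0,0,-4],0,255],[[0,0,-4],0,255],[[0,0,0],0,255]]'; python3 -m crank '[[[-0.6,3.4,0],0,255],[[-0.6,3.4,0],0,255],[[-0.6,3.4,0],0,255],[[-0.6,3.2,0],0,255],[[0,0,4],0,255]]'; python3 -m crank '[[[0,0,4],0,255],[[0,0,0],0,255],[[0,0,0],0,255],[[0,0,0],0,255]]'
python3 - <<'E'
from h import *
a=monitor.observe();print(a['position'])
c=get_calibration("wrist");p,d=get_image("wrist")
print(proj(c,[[.460,-.230,.042],a['position']]))
cv2.imwrite(f"pics/wrist5.png",p[...,::-1])
E
```

```text
clock: 7.3
position: [0.4881, -0.0968, 0.1566]
ee_rot: [3.14, 0.001, 0.016]
force: [0.5, 0.2, -1.0]
width: 0.005
clock: 7.8
position: [0.4628, -0.2376, 0.1146]
ee_rot: [3.135, -0.01, 0.014]
force: [0.5, -0.5, -1.3]
width: 0.006
clock: 8.2
position: [0.4618, -0.2308, 0.0727]
ee_rot: [3.141, 0.002, 0.004]
force: [-0.0, -0.1, 1.2]
width: 0.004
[ 0.46182881 -0.23077781  0.07267681]
[[285.08670765 243.79007297]
 [286.20701692 262.61680203]]
```

View pics/wrist5.png

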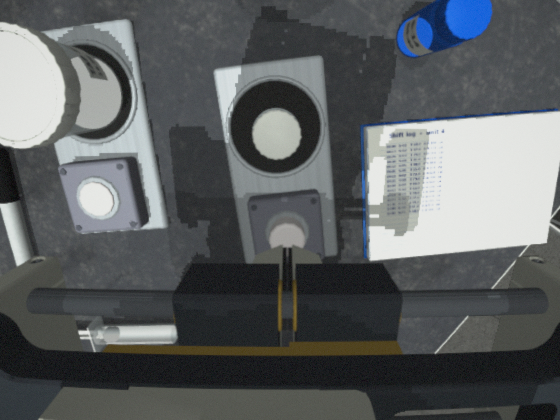

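The vial's key at (287,237) is centred in front of the fingertips, and the cup's key at (98,199) is seen down. The vial at (276,130) is clear. Pressing it now.

```bash
python3 -m crank '[[[0,0,1],0,255],[[0,0,1],0,255],[[0,0,0.6],0,255],[[0,0,0.3],0,255],[[0,0,0.3],0,255]]';python3 -m crank '[[[0,0,0.3],0,255],[[0,0,0.3],0,255],[[0,0,0.2],0,255],[[0,0,0],0,255]]'; python3 -m crank '[[[0,0,-1],0,255],[[0,0,-3],0,255],[[0,0,-4],0,255],[[0,0,-4],0,255],[[0,0,-4],0,255]]';python3 -m crank '[[[-1,-3.5,-3],0,255],[[-1,-3.5,-3],0,255],[[-1,-3.5,-3],0,255],[[0,0,0],0,255],[[0,0,0],0,255]]'; python3 -m crank '[[[0,0,0],0,255],[[0,0,0],0,255]]'
python3 - <<'E'
from h import *
a=monitor.observe();print(a['position'])
c=get_calibration("wrist");p,d=get_image("wrist")
cv2.imwrite(f"pics/wrist6.png",p[...,::-1])
def keys(p,d,c):
  for n,(x,y) in dict(spare=(.424,.197),drop=(.434,.083),cup=(.484,-.096),vial=(.46,-.23)).items():
    u,v=np.round(proj(c,[[x,y,.036]])[0]).astype(int)
    if not(0<=u<560 and 0<=v<420):print('out',u,v);continue
    vv,uu=np.mgrid[max(v-25,0):min(v+26,420),max(u-25,0):min(u+26,560)];vv,uu=vv.ravel(),uu.ravel()
    W=world(c,np.c_[uu,vv],d[vv,uu]);k=(np.hypot(W[:,0]-x,W[:,1]-y)<.009)
    print(n,u,v,k.sum(),np.median(W[k],0).round(4))
keys(p,d,c)
p,d=get_image("top");print('top');keys(p,d,get_calibration("top"))
cv2.imwrite("pics/top6.png",cv2.resize(p[140:230,200:400,::-1],None,fx=4,fy=4))
E
```

```text
clock: 8.75
position: [0.4599, -0.2304, 0.0383]
ee_rot: [-3.141, -0.001, 0.002]
force: [-3.0, 1.0, 3.7]
width: 0.005
clock: 9.15
position: [0.4605, -0.2306, 0.0305]
ee_rot: [3.142, 0.001, 0.0]
force: [-0.4, -0.4, -0.5]
width: 0.005
clock: 9.65
position: [0.4606, -0.2306, 0.1934]
ee_rot: [3.141, 0.001, 0.002]
force: [0.7, -1.0, -0.7]
width: 0.006
clock: 10.15
position: [0.4308, -0.1252, 0.2824]
ee_rot: [3.14, 0.004, 0.005]
force: [-0.4, -0.9, -0.5]
width: 0.006
clock: 10.35
position: [0.4299, -0.1266, 0.28]
ee_rot: [-3.141, 0.001, 0.002]
force: [0.1, 0.5, -0.7]
width: 0.003
[ 0.4299315  -0.12656007  0.27997265]
spare 54 182 124 [0.424  0.1968 0.0415]
drop 132 174 130 [0.4348 0.0829 0.0308]
cup 263 135 144 [ 0.4841 -0.0959  0.0295]
vial 366 154 146 [ 0.4597 -0.2299  0.0295]
top
spare 227 209 31 [0.4242 0.196  0.0417]
drop 267 205 30 [0.4341 0.082  0.0311]
cup 329 189 21 [ 0.4822 -0.0956  0.0292]
vial 375 197 0 [nan nan nan]
  return _methods._mean(a, axis=axis, dtype=dtype,
  ret = um.true_divide(
```

Run:
```python
import cv2,numpy as np
a=cv2.imread("pics/wrist6.png");cv2.imwrite("pics/both6.png",np.vstack([cv2.resize(a,(400,300)),cv2.resize(cv2.imread("pics/top6.png"),(400,180))]))
```

```text
(no output)
```

View pics/wrist6.png

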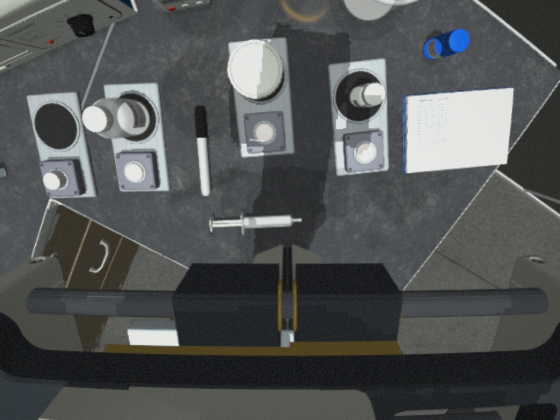

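View pics/top6.png

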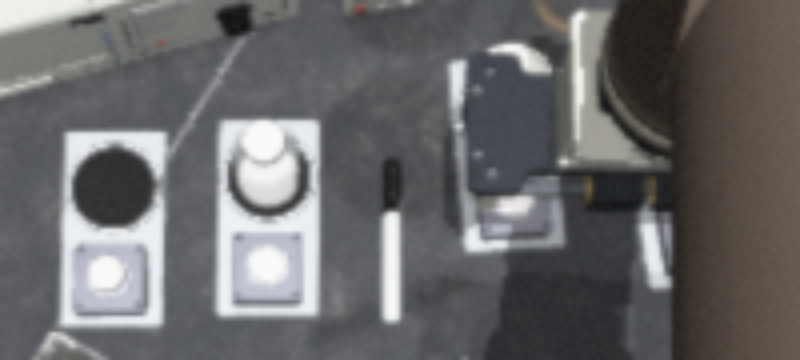

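The wrist picture shows the three keys down at (133,172), (263,132) and (364,151), and the spare key up at (54,181). The stands and vessels are where they were, and the arm is clear. Handing in.

```bash
python3 -c "
from cell import workorder
print(workorder.sign_off())"
```

```text
the job is handed in; nothing more can be done
None
```

I pressed the keys with the shut fingertips in the order asked: screw-cap bottle, wide lidded cup, slim vial. I then raised the arm clear and handed the job in at about 10.5 s.

| Key | Top above worktop, by wrist depth (mm) | Pushed down (mm) |
|---|---|---|
| Screw-cap bottle | 31 | about 11 |
| Wide lidded cup | 29.5 | about 12 (at its stop) |
| Slim vial | 29.5 | about 12 (at its stop) |
| Empty stand | 41.5 | 0 (left up) |

- **Forces:** readings at the end of each call during pressing stayed below about 5 N. Forces between those readings were not recorded.
- **Stands and vessels:** the key positions from the wrist camera agree with the first measurement to about 1 mm. The stands and vessels look unmoved in the pictures.
- **Checks that fell short:**
  - In the last top picture the arm hid the vial's key and most of the cup's stand, so the vial was checked by the wrist camera alone.
  - An earlier wrist measurement was about 7 mm off sideways because the arm was still moving. I used only the relative positions from it.

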